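# Uncap the light meter and hold its sprung hood at the red rider

### The arm

A 6-joint arm with a two-finger parallel gripper is mounted at the origin on the work surface. World frame = base frame: x ahead of the robot, y to its left, z up, the work surface at z = 0. Lengths are in m, angles in rad, forces in N, time in s.
With the tool pointing down it reaches from about 0.375 to 0.9 m from the base axis. Payload 3.1 kg.
Tool frame: the origin (TCP) lies between the finger pads; the fingertips stand 8 mm ahead of it and the grasp point (between the pads) lies 11 mm behind it; z points along the fingers, y is the line along which they close (so a half turn about z gives the same grasp; the last joint's range is limited). The gripper opens to 87 mm and grips with 3 to 60 N. Pads are 19 mm wide; open, the fingers measure 117 mm over their backs; the gripper's body (75 mm by 190 mm) begins 51 mm behind the grasp point.
Start: joints at [1.02, 0.527, 1.433, -0, 1.181, -0.178], TCP at [0.228, 0.582, 0.231] pointing down, gripper open.
Joint ranges: [-3.08, 3.08], [-0.75, 2.2], [0.22, 2.44], [-1.43, 4.57], [0, 2.65], [-2.85, 2.85]. Speed limits (rad/s): [2.79, 2.79, 3.14, 3.14, 3.14, 3.14].

### API

Orientations are given as a unit quaternion [x, y, z, w].
In Python, from rig import robot, vision, job gives the robot as it stands.
- The arm moves only by the shell command python3 -m handwheel 'ROWS' [OPENING] [FORCE]. ROWS is JSON, a list of rows, each a list of 4 numbers: the shift along the tool's x, y, z as a fraction of full scale, then the turn about the tool's z as a fraction of full scale. A call has 1 to 20 rows; each row is the pose to reach, as a shift and turn from the pose commanded when the call began, along the tool's axes at that moment, turning the shorter way round; what a row does not reach only later rows make up. Full scale, the value 1, is 300 mm for a shift and 2 pi rad for a turn. A row lasts 1/12 s, in which the tool goes at most 41.7 mm and 7.16 degrees, less where a joint would pass 70% of its speed; a pose out of reach is approached as far as the arm can. A call with a number of a shift or a turn outside -1 to 1 is refused whole. A call with a gripper value outside its range is refused whole. OPENING is the opening in per cent of the stroke, from 0 (shut) to 100 (fully open), set as the call begins (- or left out, the last holds). The fingers move at their own pace and stop on an object; FORCE is the grip in N (left out, the last holds). Time passes only in rows, so rows that repeat a pose let the fingers close. It gives the time, the measured TCP pose, the force, the opening and the grip force at its end, in the units of the state.
- robot.get_obs(): the state, without advancing time (a new reading comes with each control period).
- vision.camera(name): name is "scene" or "top" or "wrist"; returns a dict with "frame" (480x640x3 uint8, red, green, blue), "K" (3x3 intrinsics, pixels), "cam_to_world" (4x4, takes a point from camera to world coordinates); the wrist camera has in their place "hand_eye" (4x4, takes a point from camera to tool coordinates, whose origin is the TCP and whose axes are the flange's). Camera axes: x right, y down, z forward; pixel columns grow to the right and rows downward; lengths in m; the calibration is good to about 2 mm. A picture is of the moment at which its call begins: read the wrist's pose just before it. There is no depth.
- job.hand_in(): hands the job in; it is judged then, once.
Trained networks look in the newest picture that a camera, given by its name, has taken for a name from the list of things; names that differ only in an ending like _2 or _b are one class to them, and where a whole thing is asked for, a point or a joint stands for the part that bears it (a point fixed in the world has none). Each returns a list of dicts, best first, with "conf" (0 to 1); they miss things now and then, are a little off and sometimes report something else, mostly with a low value. They report only what shows in the picture. A call takes as long as a camera call. They do not tell look-alikes from the thing itself.
- vision.look_for(camera, label): "point" ([row, column] in pixels, amid what is visible of it).
- vision.outline_of(camera, label): "mask" (480x640 bool, what is visible of it) and "point" ([row, column] in pixels, amid what is visible of it).
The state is a dict: "time": time; "q": joint angles; "joint_velocities": joint speeds; "joint_torque": joint torques, N m; "position": TCP position; "tool_rot": TCP orientation; "ft_force": force on the tool from outside, world axes, zero at the start; "moment": the same for the moment, N m; "grip_width": finger opening in m; "grip_force": force on a finger pad.
Only numpy, scipy, OpenCV 4.12 (cv2) and the standard library are available. Lean on these libraries where they do the work, as an engineer would, in place of code of your own. Each camera call takes 0.05 s, during which the arm holds its last target. There are 200 camera calls.

### The job

Make the light meter ready for a reading: lift the loose black cap off the light cell and stand it, open side down and without dropping it, in the middle of the round cork pad. Then raise the blue sprung hood by its yellow bar until the hood's orange pointer is level with the red rider on the steel quadrant, and finish while still holding the hood there, since it snaps shut if let go. Do not shift the rider or the other things on the shelf.

Things in the scene. Friction and masses are not known exactly. Their poses are not given: they have to be found in the camera images.
- meter: Grey light meter, fixed; case 160 mm (x) by 290 mm (y -175 to +115) by 70 mm high. Origin on the shelf below the hood's middle; x points from the bar side (front, towards the robot) to the hinge side, z up. Light cell: post 30 mm across at (-10, -130) mm, top at z 113 mm. Steel quadrant: 8 mm bar, arc of radius 150 mm about the hinge axis, at y +100 mm, up to z 206 mm.
- hood: Blue sprung hood, plate 150x150x8 mm. Origin mid hinge axis, at (80, 0, 76) mm in the meter's frame. Shut (angle 0) its axes are the meter's; opening turns it about +y, the front going up and back (stop 1.3 rad). Spring and weight press it shut: 4 N at the bar when shut, 6 N at 0.85 rad. Orange pointer 8 mm thick on its left edge (y 75 to 87 mm), 150 mm from the hinge axis.
- hood_bar (a point): Middle of the yellow round pull bar, 12 mm in diameter, at (-205, 0, 0) mm in the hood's frame; axes as the hood's. It runs 100 mm along y between two end stems, 50 mm in front of the hood's edge. Shut: 76 mm above the shelf, 39 mm free between it and the case. It can be pinched across from above and turns between the fingers as the hood rises.
- rider_mark (a point): Middle of the red rider, a block 24 by 24 by 20 mm (20 mm along the arc) on the quadrant, 150 mm from the hinge axis. Its axes are turned about the hinge axis just as the hood's are when the pointer is level with the rider, so the hood is right when its x axis is parallel to the rider's.
- rider (a joint): Angle of the rider on the quadrant, rad: the opening angle of the hood at which the pointer is level with it, 0.45 to 0.85. Stays by friction; not to be shifted.
- cap_center (a point): Centre (half-way up) of the loose black cap, orange dot on top: an upside-down cup, 48 mm outside diameter, 50 mm high, wall 6 mm, top 22 mm thick, about 90 g. Starts over the light cell's post with 3 mm play, at (-10, -130, 110) mm in the meter's frame, rim 15 mm above the case; comes free after rising 28 mm. z axis to the closed top.
- cap: The same black cap; origin at the centre of its open underside, z to the closed top.
- pad_top (a point): Centre of the top of the round cork pad, 120 mm in diameter, 4 mm thick, fixed to the shelf.
- bottle: Bystander: upright steel bottle, 68 mm in diameter, 210 mm high; origin under its centre.
- cone: Bystander: blue hard silicone grip cone, base 68 mm in diameter, 150 mm high; origin under its centre.
- bail: Bystander: maple bail, 98 mm long, 14 mm thick, lying along its x; origin under its middle.
- tray: Bystander: clear tray 90 by 250 mm holding three pink balls of 72 mm, 76 mm high in all; origin under its centre.
There are look-alikes about, which are no part of the job. There is more than one size of the cap; the job needs the smaller. Of the things that look like the part that bears pad_top, take the one that is farthest to the robot's left at the start.

How it is judged:
By the outcome, as a careful person would: the job done as asked, in the order asked, and still so for the second after the job is handed in, while the arm keeps its last pose, push and grip.
It also fails if it takes over 64 s, if anything falls off the work surface, if the arm or the gripper's body presses on something with over 40 N, if the wrist force passes 120 N, or if a joint passes its speed limit or range.

## Working session

There is one attempt and no reset: what is moved stays moved. The work goes in short steps, Python scripts to look and compute and a shell command to move; the robot and the scene stay as the last step left them, time stands still between calls to the robot, and variables do not carry over. Pictures are saved under pics/ and viewed, at most 10 in all, crops included, and the job is handed in when it is done.

```bash
ls; mkdir -p pics
cat > h.py <<'E'
import numpy as np,cv2
from rig import robot,vision,job
from scipy.spatial.transform import Rotation as R
def cam(n):
    o=robot.get_obs(); c=vision.camera(n)
    if n=='wrist':
        T=np.eye(4);T[:3,:3]=R.from_quat(o['tool_rot']).as_matrix();T[:3,3]=o['position']
        c['T']=T@np.array(c['hand_eye'])
    else: c['T']=np.array(c['cam_to_world'])
    c['K']=np.array(c['K']); return c
def ray(c,p):
    d=np.linalg.inv(c['K'])@[p[1],p[0],1]; return c['T'][:3,3],c['T'][:3,:3]@d
def atz(c,p,z):
    o,d=ray(c,p); return o+d*(z-o[2])/d[2]
def proj(c,X):
    p=np.linalg.inv(c['T'])@np.append(X,1); q=c['K']@p[:3]; return q[1]/q[2],q[0]/q[2]
def tri(obs):
    A=np.zeros((3,3));b=np.zeros(3)
    for c,p in obs:
        o,d=ray(c,p);d=d/np.linalg.norm(d);M=np.eye(3)-np.outer(d,d);A+=M;b+=M@o
    return np.linalg.solve(A,b)
E
python3 - <<'E'
from h import *
np.set_printoptions(precision=3,suppress=True)
o=robot.get_obs();print(o['time'],o['position'],o['tool_rot'],o['grip_width'])
im=[]
for n in ['scene','top']:
    c=cam(n);im.append(c['frame'][:,:,::-1]);print(n,c['T'][:3,3],c['T'][:3,2])
    cv2.imwrite(f'pics/{n}.png',im[-1])
    for l in ['meter','hood','hood_bar','rider_mark','cap','pad_top','bottle','cone','bail','tray']:
        print(l,[(np.round(d['point']).astype(int).tolist(),round(float(d['conf']),2),atz(c,d['point'],{'meter':.07,'hood':.08,'hood_bar':.076,'cap':.13}.get(l,0.004))[:2].round(3).tolist()) for d in vision.look_for(n,l)])
E
```

```text
pics
0.0 [0.227 0.581 0.23 ] [ 0.185  0.983 -0.001 -0.   ] 0.08670421095610725
scene [ 1.159 -0.674  0.882] [-0.507  0.572 -0.645]
meter [([270, 336], 0.63, [0.598, -0.047])]
hood [([245, 338], 0.76, [0.563, 0.001])]
hood_bar [([246, 339], 0.56, [0.564, 0.003])]
rider_mark [([179, 348], 0.56, [0.368, 0.26])]
cap [([277, 305], 0.81, [0.61, -0.141]), ([333, 227], 0.81, [0.603, -0.31]), ([248, 340], 0.45, [0.609, -0.046])]
pad_top [([174, 385], 0.76, [0.424, 0.334]), ([193, 313], 0.57, [0.34, 0.165])]
bottle [([305, 140], 0.64, [0.33, -0.311]), ([277, 302], 0.49, [0.515, -0.057])]
cone [([400, 225], 0.88, [0.617, -0.347]), ([329, 430], 0.48, [0.787, -0.002]), ([178, 346], 0.38, [0.361, 0.261])]
bail [([329, 431], 0.6, [0.788, -0.002])]
tray [([193, 489], 0.95, [0.655, 0.429]), ([173, 388], 0.54, [0.426, 0.343])]
top [0.406 0.021 1.548] [ 0.117 -0.016 -0.993]
meter [([250, 323], 0.91, [0.58, -0.011])]
hood [([253, 317], 0.95, [0.571, 0.002])]
hood_bar [([252, 316], 0.56, [0.573, 0.005])]
rider_mark [([273, 281], 0.55, [0.523, 0.096])]
cap [([271, 418], 0.94, [0.527, -0.247]), ([244, 369], 0.87, [0.59, -0.125])]
pad_top [([304, 190], 0.91, [0.432, 0.336]), ([340, 256], 0.68, [0.343, 0.158])]
bottle [([313, 458], 0.71, [0.429, -0.379]), ([217, 163], 0.66, [0.665, 0.42]), ([256, 315], 0.15, [0.569, 0.008])]
cone [([229, 450], 0.61, [0.654, -0.358])]
bail [([171, 320], 0.45, [0.806, 0.001])]
tray [([217, 163], 0.77, [0.665, 0.42])]
```

View pics/scene.png

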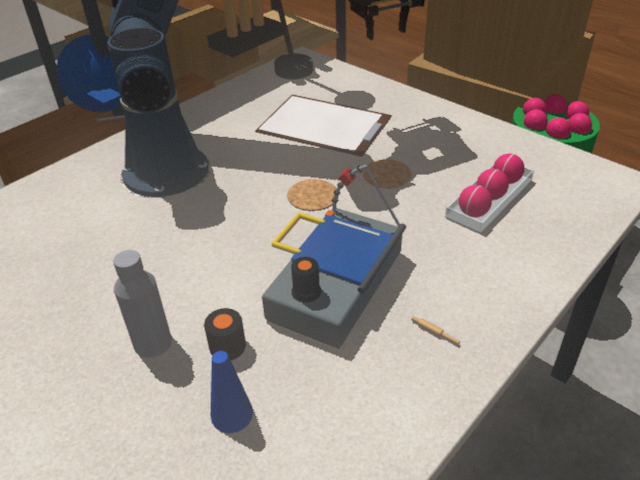

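View pics/top.png

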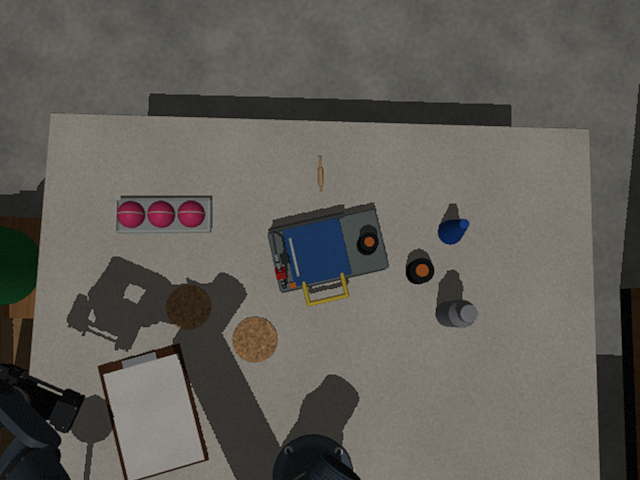

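The scene and top views show two caps. The narrow one sits on the meter's post (top 242,369; scene 277,305) and the wide one stands on the shelf (top 268,420; scene 333,225). The narrow one on the post is the one I need.
There are two pads, at top (305,190), y=+0.34, and top (340,256), y=+0.16. The first is farthest to the left, though it lies in the arm's shadow. I'll confirm both choices in one crop.

```bash
cat > m.py <<'E'
from h import *
from scipy.optimize import least_squares
def seg(c,lo,hi):
    return cv2.inRange(cv2.cvtColor(c['frame'],cv2.COLOR_RGB2HSV),np.array(lo),np.array(hi))
E
python3 - <<'E'
from m import *
np.set_printoptions(precision=4,suppress=True)
t=cam('top')
for l in ['hood','pad_top','cap','meter']:
    for d in vision.outline_of('top',l):
        if d['conf']<.5: continue
        m=d['mask'].astype(np.uint8)
        z={'hood':.08,'cap':.05,'meter':.07}.get(l,.004)
        P=np.array([atz(t,p,z)[:2]*1000 for p in np.argwhere(m)],np.float32)
        print(l,d['conf'],m.sum(),cv2.minAreaRect(P),cv2.minEnclosingCircle(P) if l!='hood' else '')
b=seg(t,[105,120,60],[125,255,255]);n,lab,st,ce=cv2.connectedComponentsWithStats(b)
i=1+np.argmax(st[1:,4]);P=np.array([atz(t,p,.08)[:2]*1000 for p in np.argwhere(lab==i)],np.float32);print('blue',st[i],cv2.minAreaRect(P))
a=cv2.resize(t['frame'][195:370,150:450],None,fx=2.6,fy=2.6,interpolation=cv2.INTER_CUBIC)
cv2.imwrite('pics/crop.png',a[:,:,::-1])
E
```

```text
hood 0.57 3802 ((547.0006713867188, 0.5911331176757812), (206.04086303710938, 163.51939392089844), 13.771920204162598) 
pad_top 0.96 1648 ((347.3362121582031, 159.99951171875), (117.73410034179688, 116.47245788574219), 1.4598742723464966) ((347.99261474609375, 158.5183563232422), 61.547630310058594)
pad_top 0.86 1599 ((427.6297607421875, 340.082763671875), (115.6021728515625, 118.16564178466797), 47.37327575683594) ((426.8928527832031, 339.52294921875), 60.12639236450195)
cap 0.87 328 ((607.3792724609375, -131.27163696289062), (48.24289321899414, 54.54651641845703), 46.346736907958984) ((606.4784545898438, -131.2350311279297), 28.625186920166016)
meter 0.65 7108 ((562.6283569335938, -30.785934448242188), (218.57150268554688, 292.40673828125), 13.206273078918457) ((581.847900390625, -25.850194931030273), 162.0404815673828)
blue [ 283  218   68   68 3162] ((574.2891845703125, 4.774383544921875), (149.37033081054688, 149.22296142578125), 14.26140308380127)
```

View pics/crop.png

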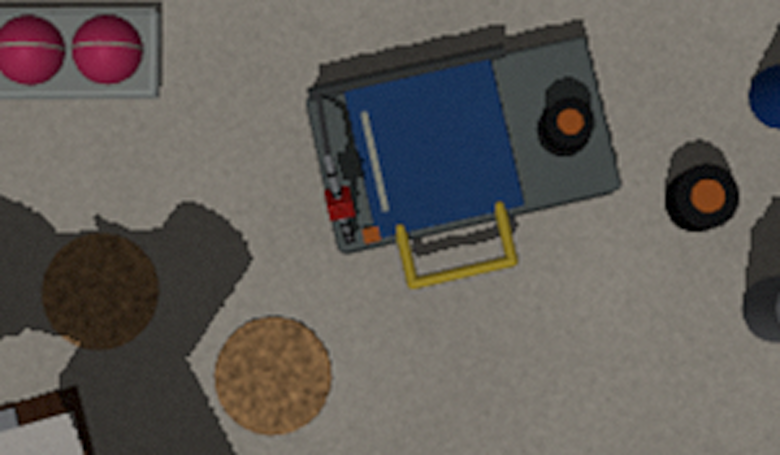

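The crop shows the narrow cap on the post at crop (565,125). The pad farthest left is at crop (100,290), in shadow, and the red rider is at (340,203). Meter origin is about (0.574, 0.005), yaw 14.3°, cap (0.597, -0.124), pad (0.427, 0.340). Now I'll move above the cap.

```bash
python3 -m handwheel '[[-0.03,-0.026,-0.1,0],[-0.1,-0.09,-0.2,0],[-0.2,-0.18,-0.3,0],[-0.3,-0.26,-0.34,0],[-0.4,-0.35,-0.34,0],[-0.5,-0.44,-0.34,0],[-0.6,-0.52,-0.34,0],[-0.7,-0.61,-0.34,0],[-0.8,-0.7,-0.34,0],[-0.9,-0.78,-0.34,0],[-1,-0.87,-0.34,0]]' 100 30
python3 -m handwheel '[[-0.1,-0.09,0,0.014],[-0.2,-0.18,0,0.03],[-0.3,-0.26,0,0.045],[-0.4,-0.35,0,0.06],[-0.5,-0.44,0,0.075],[-0.6,-0.52,0,0.09],[-0.7,-0.61,0,0.105],[-0.8,-0.7,0,0.12],[-0.9,-0.78,0,0.135],[-0.97,-0.84,0,0.151],[-1,-0.875,0,0.151],[-1,-0.875,0,0.151],[-1,-0.875,0,0.151]]'
python3 - <<'E'
from m import *
np.set_printoptions(precision=4,suppress=True)
o=robot.get_obs();print(o['time'],o['position'],o['tool_rot'],o['q'])
w=cam('wrist');s=cam('scene');t=cam('top')
cv2.imwrite('pics/w1.png',w['frame'][:,:,::-1])
X0=np.array([.5743,.0048,0]);Rm=R.from_euler('z',14.26,degrees=True).as_matrix()
for nm,p in dict(captop=(-10,-130,135),bar=(-125,0,76)).items():
    X=X0+Rm@np.array(p)/1000
    print(nm,X,[np.round(proj(c,X),1) for c in (w,s,t)])
for n,c in dict(wrist=w,scene=s,top=t).items():
    for l in ['cap','hood_bar','rider']:
        print(n,l,[(np.round(d['point'],1).tolist(),round(float(d['conf']),2)) for d in vision.look_for(n,l)][:3])
E
```

```text
time: 2.27
position: [0.4126, 0.2281, 0.3329]
tool_rot: [0.185, 0.983, 0.0, 0.001]
ft_force: [0.7, 0.5, -0.4]
grip_width: 0.087
grip_force: 0.0
time: 3.35
position: [0.5949, -0.1234, 0.3321]
tool_rot: [0.613, 0.79, 0.0, -0.001]
ft_force: [-1.2, 1.2, -0.7]
grip_width: 0.087
grip_force: 0.0
3.35 [ 0.5949 -0.1234  0.3321] [ 0.6132  0.7899  0.0001 -0.0012] [-0.3887  0.4091  1.3464  0.0009  1.3882 -0.6394]
captop [ 0.5966 -0.1237  0.135 ] [array([207.2, 319. ]), array([265.7, 305.6]), array([241.5, 368.7])]
bar [ 0.4532 -0.026   0.076 ] [array([ 82.2, 216.5]), array([229.4, 288.1]), array([299.3, 327.1])]
wrist cap [([276.7, 252.9], 0.78), ([202.9, 317.5], 0.7)]
wrist hood_bar [([292.3, 169.3], 0.7), ([74.7, 319.4], 0.57)]
wrist rider []
scene cap [([333.0, 226.5], 0.89), ([277.9, 304.9], 0.78)]
scene hood_bar [([245.1, 341.1], 0.87)]
scene rider [([178.5, 345.7], 0.47)]
top cap [([269.3, 419.6], 0.78), ([244.8, 364.8], 0.53)]
top hood_bar [([248.6, 311.6], 0.84)]
top rider [([272.6, 278.3], 0.64)]
```

View pics/w1.png

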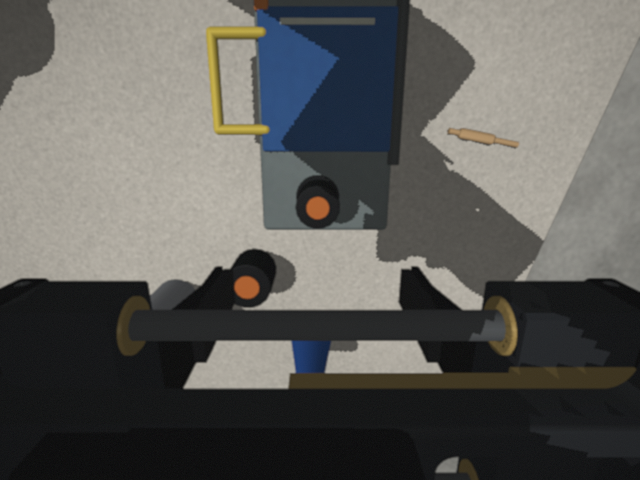

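The orange dot is at (208,317) in the wrist view and my estimate put it at (207,319), so the meter pose holds. Next I'll lower onto the cap and close, and estimate the rider angle by fitting the cameras.

```bash
python3 -m handwheel '[[0,0.005,0.08,0],[0,0.005,0.18,0],[0,0.005,0.28,0],[0,0.005,0.38,0],[0,0.005,0.48,0],[0,0.005,0.57,0],[0,0.005,0.65,0],[0,0.005,0.71,0],[0,0.005,0.74,0],[0,0.005,0.74,0],[0,0.005,0.74,0]]' 100
python3 -m handwheel '[[0,0,0,0],[0,0,0,0],[0,0,0,0],[0,0,0,0],[0,0,0,0],[0,0,0,0]]' 0 20
cat >> m.py <<'E'
X0=np.array([.5743,.0048,0]);Rm=R.from_euler('z',14.26,degrees=True).as_matrix()
def M(p): return X0+Rm@(np.array(p)/1000)
def red(c):
    f=cv2.cvtColor(c['frame'],cv2.COLOR_RGB2HSV)
    return cv2.inRange(f,(0,170,60),(6,255,255))|cv2.inRange(f,(176,170,60),(180,255,255))
def rider_hull(c,th):
    P=[]
    for a in(-12,12):
        for b in(-12,12):
            for d in(-10,10):
                r=R.from_euler('y',th).as_matrix()
                P.append(proj(c,M(np.array([80,100,76])+r@[-150+a,b,d]))[::-1])
    return cv2.convexHull(np.float32(P)*16).round().astype(int)
def iou(c,m,th):
    b=np.zeros((480,640),np.uint8);cv2.fillConvexPoly(b,rider_hull(c,th),255,shift=4)
    return (b&m).astype(bool).sum()/max((b|m).astype(bool).sum(),1)
def redmask(c):
    h=rider_hull(c,.65)//16;x,y=h[:,0].mean(0).astype(int);w=45
    m=red(c);k=np.zeros_like(m);k[max(0,y-w):y+w,max(0,x-w):x+w]=1;return m*k
E
python3 - <<'E'
from m import *
for n in ['scene','top']:
    c=cam(n);m=redmask(c);p=np.argwhere(m)
    s=[(iou(c,m,t),t) for t in np.arange(.4,.95,.01)];print(n,len(p),p.mean(0),sorted(s)[-4:])
E
```

```text
time: 4.87
position: [0.5975, -0.1238, 0.1107]
tool_rot: [0.614, 0.789, 0.0, 0.0]
ft_force: [0.4, 0.8, -0.4]
grip_width: 0.0871
grip_force: 0.0
time: 5.37
position: [0.5973, -0.1237, 0.111]
tool_rot: [0.614, 0.79, 0.0, 0.0]
ft_force: [0.6, 0.2, -0.4]
grip_width: 0.055
grip_force: 0.0
scene 0 [nan nan] [(np.float64(0.0), np.float64(0.9100000000000005)), (np.float64(0.0), np.float64(0.9200000000000005)), (np.float64(0.0), np.float64(0.9300000000000005)), (np.float64(0.0), np.float64(0.9400000000000005))]
top 0 [nan nan] [(np.float64(0.0), np.float64(0.9100000000000005)), (np.float64(0.0), np.float64(0.9200000000000005)), (np.float64(0.0), np.float64(0.9300000000000005)), (np.float64(0.0), np.float64(0.9400000000000005))]<stdin>:4: RuntimeWarning: Mean of empty slice.
  ret = um.true_divide(
```

```bash
python3 -m handwheel '[[0,0,0,0],[0,0,0,0],[0,0,0,0],[0,0,0,0]]' 0 20
python3 - <<'E'
from m import *
for n in ['scene','top']:
    c=cam(n);c['frame']=cv2.imread(f'pics/{n}.png')[:,:,::-1].copy()
    h=rider_hull(c,.65)[:,0]/16;print(n,h.mean(0))
    f=cv2.cvtColor(c['frame'],cv2.COLOR_RGB2HSV)
    for p in ([(178,348)] if n=='scene' else [(273,281)]): print(f[p[0]-2:p[0]+3,p[1]-2:p[1]+3].reshape(-1,3)[::4].tolist())
    m=redmask(c);p=np.argwhere(m)
    s=[(round(float(iou(c,m,t)),2),round(t,2)) for t in np.arange(.4,.95,.01)];print(n,len(p),sorted(s)[-5:])
    if len(p):print(p.mean(0))
E
```

```text
time: 5.8
position: [0.597, -0.1236, 0.1107]
tool_rot: [0.614, 0.79, -0.0, -0.0]
ft_force: [-2.2, 0.4, 3.4]
grip_width: 0.0477
grip_force: 20.0
scene [348.33333333 177.0625    ]
[[0, 151, 137], [179, 98, 104], [1, 161, 149], [1, 153, 138], [3, 121, 101], [3, 116, 101], [1, 152, 138]]
scene 3 [(0.01, np.float64(0.68)), (0.01, np.float64(0.69)), (0.01, np.float64(0.7)), (0.01, np.float64(0.72)), (0.01, np.float64(0.74))]
[172. 344.]
top [279.78125    272.44791667]
[[176, 75, 82], [0, 237, 84], [1, 252, 75], [2, 206, 119], [1, 212, 101], [1, 220, 110], [2, 220, 109]]
top 90 [(0.57, np.float64(0.66)), (0.57, np.float64(0.67)), (0.58, np.float64(0.62)), (0.58, np.float64(0.64)), (0.58, np.float64(0.65))]
[273.5        280.51111111]
```

The cap is gripped at 47.7 mm. The rider is at roughly 0.64 rad, so I'll refine that from above. Now I'll lift the cap straight up.

```bash
python3 -m handwheel '[[0,0,-0.02,0],[0,0,-0.05,0],[0,0,-0.09,0],[0,0,-0.14,0],[0,0,-0.22,0],[0,0,-0.31,0],[0,0,-0.4,0],[0,0,-0.49,0],[0,0,-0.58,0],[0,0,-0.65,0],[0,0,-0.7,0],[0,0,-0.7,0]]'
python3 - <<'E'
from m import *
np.set_printoptions(precision=4,suppress=True)
o=robot.get_obs();x,y=[R.from_quat(o['tool_rot']).as_matrix()[:,i] for i in (0,1)]
d=np.array([.4272,.3400,0])-[*o['position'][:2],0];print(x,y,(d@x)/.3,(d@y)/.3)
c=cam('wrist');print(np.array(c['hand_eye']))
E
```

```text
time: 6.9
position: [0.5992, -0.1243, 0.326]
tool_rot: [0.614, 0.79, 0.001, 0.005]
ft_force: [0.8, -0.0, -1.3]
grip_width: 0.0479
grip_force: 20.0
[-0.2468  0.969  -0.0059] [0.969  0.2469 0.0082] 1.6411795211178442 -0.1735347315040664
[[-0.0009 -0.9586 -0.2847  0.0774]
 [ 1.     -0.0008 -0.0004 -0.0008]
 [ 0.0001 -0.2847  0.9586 -0.1542]
 [ 0.      0.      0.      1.    ]]
```

```bash
python3 -m handwheel '[[0.05,-0.01,0,0],[0.14,-0.03,0,0],[0.24,-0.05,0,0],[0.33,-0.07,0,0],[0.42,-0.08,0,0],[0.48,-0.1,0,0],[0.5,-0.1,0,0],[0.5,-0.1,0,0],[0.5,-0.1,0,0],[0.5,-0.1,0,0]]'
python3 - <<'E'
from m import *
np.set_printoptions(precision=4,suppress=True)
o=robot.get_obs();print(o['position'])
c=cam('wrist');cv2.imwrite('pics/w2.png',c['frame'][:,:,::-1]);np.savez('w2.npz',T=c['T'],K=c['K'])
print(c['K'][0]);m=redmask(c);p=np.argwhere(m);print(len(p),p.mean(0) if len(p) else 0)
s=[(round(float(iou(c,m,t)),2),round(t,2)) for t in np.arange(.4,.95,.01)];print(sorted(s)[-5:])
for p in [(80-155,75,80),(80-155,-75,80),(75,-75,80),(-125,50,76),(-125,-50,76)]: print(p,np.round(proj(c,M(p)),1))
E
```

```text
time: 7.78
position: [0.5316, 0.0135, 0.3201]
tool_rot: [0.614, 0.789, -0.0, 0.0]
ft_force: [-0.5, 0.2, -1.3]
grip_width: 0.0479
grip_force: 20.0
[0.5316 0.0135 0.3201]
[337.9633   0.     316.3996]
645 [125.8279 312.3318]
[(0.58, np.float64(0.62)), (0.58, np.float64(0.63)), (0.59, np.float64(0.59)), (0.59, np.float64(0.61)), (0.6, np.float64(0.6))]
(-75, 75, 80) [149.7 285.7]
(-75, -75, 80) [271.7 288.9]
(75, -75, 80) [271.6 407.7]
(-125, 50, 76) [171.5 243.8]
(-125, -50, 76) [252.  248.8]
```

View pics/w2.png

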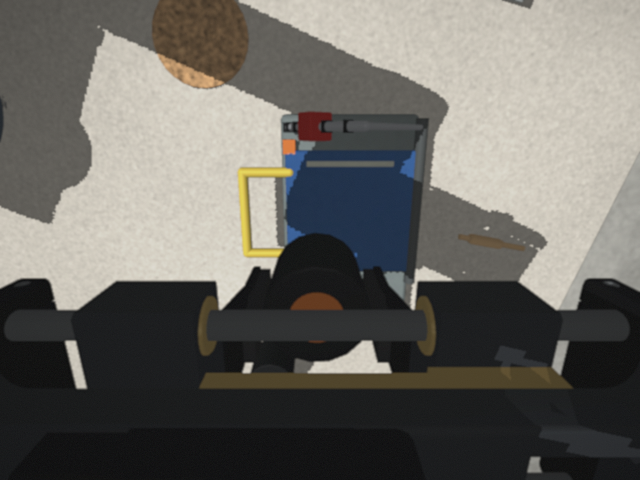

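The wrist view shows the red rider at (126,312), the pointer at (147,288), the bar along column 243 (rows 170 to 253), the target pad at the top (40,200), and the cap held. Next I'll travel to above the pad and tighten the rider estimate.

```bash
python3 -m handwheel '[[0.05,-0.004,0,0],[0.12,-0.01,0,0],[0.22,-0.02,0,0],[0.32,-0.025,0,0],[0.42,-0.03,0,0],[0.52,-0.04,0,0],[0.62,-0.045,0,0],[0.72,-0.05,0,0],[0.82,-0.055,0,0],[0.9,-0.06,0,0],[0.96,-0.065,0,0],[1,-0.07,0,0],[1,-0.07,0,0]]'
cat >> m.py <<'E'
def red2(c,v=40):
    f=cv2.cvtColor(c['frame'],cv2.COLOR_RGB2HSV)
    m=cv2.inRange(f,(0,110,v),(5,255,255))|cv2.inRange(f,(174,110,v),(180,255,255))
    h=rider_hull(c,.65)[:,0]/16;x,y=h.mean(0).astype(int);w=35
    k=np.zeros_like(m);k[max(0,y-w):y+w,max(0,x-w):x+w]=1;m=m*k
    n,l,s,_=cv2.connectedComponentsWithStats(m)
    return ((l==1+np.argmax(s[1:,4]))*255).astype(np.uint8) if n>1 else m
E
python3 - <<'E'
from m import *
np.set_printoptions(precision=3,suppress=True)
o=robot.get_obs();x,y=[R.from_quat(o['tool_rot']).as_matrix()[:,i] for i in (0,1)]
d=np.array([.4272,.3400,0])-[*o['position'][:2],0];print('to go',(d@x)/.3,(d@y)/.3)
cs={n:cam(n) for n in('scene','top')}
z=np.load('w2.npz');cs['w2']=dict(T=z['T'],K=z['K'])
for n,c in cs.items():
    c['frame']=cv2.imread(f'pics/{n}.png')[:,:,::-1].copy()
    m=red2(c);print(n,cv2.boundingRect(m),m.astype(bool).sum())
    for t in(.55,.6,.65,.7): print(t,rider_hull(c,t)[:,0].min(0)/16,rider_hull(c,t)[:,0].max(0)/16,round(iou(c,m,t),2))
for d in vision.outline_of('top','pad_top'):
    P=np.array([atz(cs['top'],p,.004)[:2] for p in np.argwhere(d['mask'])]);print(d['conf'],(P.min(0)+P.max(0))/2,P.mean(0),len(P))
E
```

```text
time: 8.92
position: [0.4366, 0.3011, 0.3203]
tool_rot: [0.613, 0.79, 0.0, -0.0]
ft_force: [-0.2, -0.3, -1.4]
grip_width: 0.0477
grip_force: 20.0
to go 0.13338090806906397 0.0016898600795273871
scene (339, 168, 17, 17) 139
0.55 [334.875 171.188] [354.125 190.938] 0.44
0.6 [336.625 169.062] [356.062 188.938] 0.5
0.65 [338.5   167.125] [358.125 187.   ] 0.55
0.7 [340.625 165.25 ] [360.312 185.188] 0.39
top (275, 267, 12, 13) 105
0.55 [274.5   268.875] [287.062 283.625] 0.53
0.6 [274. 267.] [286.562 281.812] 0.65
0.65 [273.5 265. ] [286.125 279.875] 0.67
0.7 [272.938 262.875] [285.562 277.812] 0.5
w2 (298, 112, 34, 29) 783
0.55 [290.562 111.   ] [325.    140.125] 0.62
0.6 [294.438 110.562] [329.938 140.375] 0.71
0.65 [299.    110.125] [335.312 140.562] 0.68
0.7 [304.125 109.688] [341.25 140.75] 0.48
0.84 [0.429 0.316] [0.433 0.313] 738
0.59 [0.347 0.16 ] [0.346 0.16 ] 1622
```

The three fits agree on a rider angle of about 0.63. Lowering the cap onto the pad.

```bash
python3 -m handwheel '[[0.05,0,0.02,0],[0.1,0.001,0.08,0],[0.133,0.002,0.17,0],[0.133,0.002,0.28,0],[0.133,0.002,0.39,0],[0.133,0.002,0.5,0],[0.133,0.002,0.6,0],[0.133,0.002,0.7,0],[0.133,0.002,0.78,0],[0.133,0.002,0.85,0],[0.133,0.002,0.9,0],[0.133,0.002,0.93,0],[0.133,0.002,0.945,0],[0.133,0.002,0.945,0],[0.133,0.002,0.945,0]]'
python3 -m handwheel '[[0,0,0.006,0],[0,0,0.009,0],[0,0,0.012,0],[0,0,0.015,0],[0,0,0.015,0],[0,0,0.015,0]]'
```

```text
time: 10.32
position: [0.4284, 0.3385, 0.0376]
tool_rot: [0.614, 0.789, 0.001, 0.0]
ft_force: [0.1, 0.2, -0.9]
grip_width: 0.0477
grip_force: 20.0
time: 10.82
position: [0.4275, 0.3388, 0.0327]
tool_rot: [0.614, 0.79, 0.0, 0.0]
ft_force: [-0.1, 0.0, -0.2]
grip_width: 0.0475
grip_force: 20.0
```

```bash
python3 -m handwheel '[[0,0,0.004,0],[0,0,0.007,0],[0,0,0.01,0],[0,0,0.01,0]]'
python3 -m handwheel '[[0,0,0.003,0],[0,0,0.005,0],[0,0,0.005,0]]'
```

```text
time: 11.15
position: [0.4275, 0.3387, 0.0297]
tool_rot: [0.614, 0.79, -0.0, -0.0]
ft_force: [-0.2, -0.4, 1.8]
grip_width: 0.0478
grip_force: 20.0
time: 11.4
position: [0.4275, 0.3387, 0.0296]
tool_rot: [0.614, 0.79, 0.0, 0.0]
ft_force: [-2.4, -0.6, 13.2]
grip_width: 0.0476
grip_force: 20.0
```

It has touched down (13 N). I'll back off the push, open, and lift away.

```bash
python3 -m handwheel '[[0,0,-0.004,0],[0,0,-0.005,0]]'
python3 -m handwheel '[[0,0,0,0],[0,0,0,0],[0,0,0,0],[0,0,0,0],[0,0,0,0],[0,0,0,0]]' 100 20
python3 -m handwheel '[[0,0,-0.03,0],[0,0,-0.08,0],[0,0,-0.15,0],[0,0,-0.24,0],[0,0,-0.34,0],[0,0,-0.45,0],[0,0,-0.56,0],[0,0,-0.67,0],[0,0,-0.78,0],[0,0,-0.86,0],[0,0,-0.9,0],[0,0,-0.9,0]]'
python3 - <<'E'
from m import *
np.set_printoptions(precision=4,suppress=True)
c=cam('wrist');w2=cv2.imread('pics/w2.png')[:,:,::-1].copy()
cv2.imwrite('pics/w3.png',cv2.hconcat([c['frame'][:,:,::-1][:330,120:520],w2[90:420,150:550,::-1]]))
for X in [(.4275,.340,.004),(.4275,.3387,.054)]: print(np.round(proj(c,X),1))
for d in vision.outline_of('wrist','pad_top')+vision.outline_of('wrist','cap'):
    r=cv2.boundingRect(d['mask'].astype(np.uint8)); print(d['conf'],r,atz(c,d['point'],.054))
z=np.load('w2.npz');C=dict(T=z['T'],K=z['K'])
for p in [(170,242),(253,245),(253,275)]: print(p,Rm.T@(atz(C,p,.076)-X0)*1000)
E
```

```text
time: 11.57
position: [0.4277, 0.3388, 0.0298]
tool_rot: [0.614, 0.79, 0.0, 0.0]
ft_force: [-0.7, 0.5, -1.3]
grip_width: 0.048
grip_force: 20.0
time: 12.07
position: [0.4274, 0.3386, 0.0294]
tool_rot: [0.614, 0.79, -0.0, -0.0]
ft_force: [0.4, -1.1, 0.2]
grip_width: 0.0799
grip_force: 0.0
time: 13.07
position: [0.4289, 0.3395, 0.3039]
tool_rot: [0.614, 0.79, 0.004, 0.002]
ft_force: [-0.7, -0.1, -0.0]
grip_width: 0.0872
grip_force: 0.0
[189.6 314.3]
[197.6 314.1]
0.71 (189, 254, 82, 56) [0.3632 0.2111 0.054 ]
0.57 (269, 143, 89, 88) [0.4153 0.372  0.054 ]
0.9 (295, 175, 37, 42) [0.4261 0.3422 0.054 ]
(170, 242) [-126.9953   51.7966   76.    ]
(253, 245) [-129.8233  -51.3276   76.    ]
(253, 275) [-92.1912 -51.3655  76.    ]
```

View pics/w3.png

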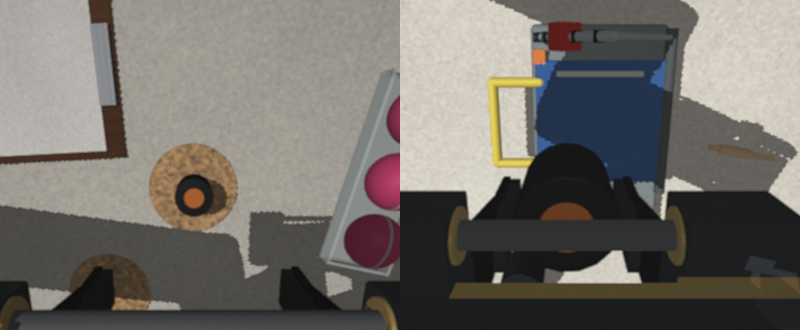

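The cap stands in the middle of the left pad: orange dot at w3 (197,194), pad centre about (188,194). With the rider at 0.63 rad, the 190 mm wide gripper body would hit the hood if I pinched the middle of the bar crosswise. I'll turn 90° and pinch the yellow handle by its right end stem instead, which also keeps clear of the rider.

```bash
python3 -m handwheel '[[-0.05,0,0,0.018],[-0.12,-0.01,0,0.036],[-0.2,-0.02,0,0.054],[-0.28,-0.03,0,0.072],[-0.36,-0.04,0,0.09],[-0.44,-0.05,0,0.108],[-0.52,-0.05,0,0.126],[-0.6,-0.06,0,0.144],[-0.68,-0.07,0,0.162],[-0.76,-0.08,0,0.18],[-0.84,-0.09,0,0.198],[-0.92,-0.1,0,0.216],[-0.97,-0.1,0,0.234],[-1,-0.1,0,0.25],[-1,-0.1,0,0.25],[-1,-0.1,0,0.25]]'
cat > go.py <<'E'
from m import *
np.set_printoptions(precision=4,suppress=True)
def togo(X,yaw=None):
    o=robot.get_obs();Q=R.from_quat(o['tool_rot']).as_matrix();print('pos',o['position'],'q6',o['q'][5],'xaxis yaw',np.degrees(np.arctan2(Q[1,0],Q[0,0])))
    print('rows',Q.T@(np.array(X)-o['position'])/.3)
E
python3 - <<'E'
from go import *
X=M((-103,-51,0));X[2]=.30;print(X);togo(X)
E
```

```text
time: 14.55
position: [0.4715, 0.0405, 0.2981]
tool_rot: [0.992, 0.125, -0.002, -0.001]
ft_force: [0.4, 0.1, -0.4]
grip_width: 0.087
grip_force: 0.0
[ 0.487 -0.07   0.3  ]
pos [0.4715 0.0405 0.2981] q6 1.1687738249547814 xaxis yaw 14.35234674739709
rows [-0.0412  0.3695 -0.0068]
```

```bash
python3 -m handwheel '[[-0.01,0.06,0,0],[-0.02,0.15,0,0],[-0.04,0.25,0,0],[-0.04,0.33,0,0],[-0.04,0.37,0,0],[-0.04,0.37,0.1,0],[-0.04,0.37,0.2,0],[-0.04,0.37,0.2,0],[-0.04,0.37,0.2,0]]' 100 30
python3 - <<'E'
from go import *
c=cam('wrist');cv2.imwrite('pics/w4.png',c['frame'][:,:,::-1])
for p in [(-125,-50,76),(-125,50,76),(-75,-50,76),(-75,-75,80)]: print(p,np.round(proj(c,M(p)),1))
X=M((-103,-51,0));X[2]=.069;togo(X)
E
```

```text
time: 15.3
position: [0.4867, -0.0685, 0.2382]
tool_rot: [0.992, 0.125, -0.002, -0.002]
ft_force: [0.2, 0.6, 0.2]
grip_width: 0.0868
grip_force: 0.0
(-125, -50, 76) [235.2 316.8]
(-125, 50, 76) [235.  214.9]
(-75, -50, 76) [184.4 316.9]
(-75, -75, 80) [185.1 343.8]
pos [ 0.4882 -0.0691  0.2397] q6 0.9517091000929323 xaxis yaw 14.383810275506615
rows [-0.0039  0.0026  0.5689]
```

View pics/w4.png

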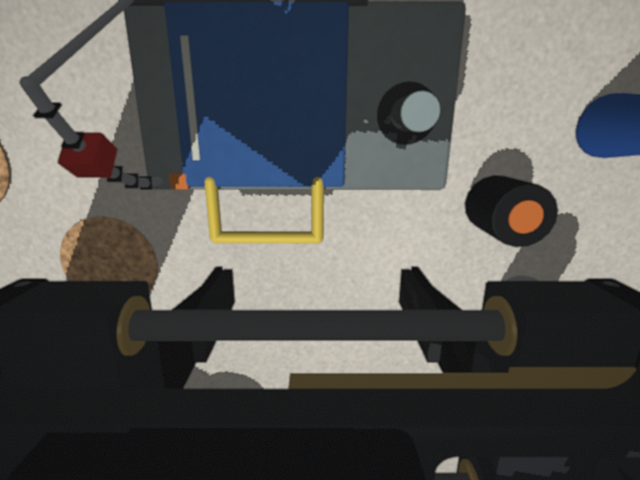

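This view shows the right stem at column 318 (rows 182 to 237), the bar at row 237, and the rider at (155,87). All match the prediction within 2 px. Lowering around the right stem and closing.

```bash
python3 -m handwheel '[[0,0.003,0.06,0],[-0.004,0.003,0.15,0],[-0.004,0.003,0.25,0],[-0.004,0.003,0.35,0],[-0.004,0.003,0.43,0],[-0.004,0.003,0.5,0],[-0.004,0.003,0.55,0],[-0.004,0.003,0.568,0],[-0.004,0.003,0.568,0],[-0.004,0.003,0.568,0]]'
python3 -m handwheel '[[0,0,0,0],[0,0,0,0],[0,0,0,0],[0,0,0,0],[0,0,0,0],[0,0,0,0],[0,0,0,0],[0,0,0,0],[0,0,0,0],[0,0,0,0],[0,0,0,0],[0,0,0,0],[0,0,0,0],[0,0,0,0],[0,0,0,0]]' 0 30
python3 - <<'E'
from go import *
X=M((-103,-51,0));X[2]=.069;togo(X)
c=cam('wrist')
m=red2(c);print(cv2.boundingRect(m),m.astype(bool).sum(),[ (round(iou(c,m,t),2),t) for t in (.58,.6,.62,.64,.66,.68)])
for t in(.6,.65): print(rider_hull(c,t)[:,0].min(0)/16,rider_hull(c,t)[:,0].max(0)/16)
E
```

```text
time: 16.18
position: [0.4886, -0.0713, 0.0703]
tool_rot: [0.992, 0.125, 0.001, 0.001]
ft_force: [-0.3, -0.3, -0.9]
grip_width: 0.0871
grip_force: 0.0
time: 17.43
position: [0.4865, -0.0689, 0.069]
tool_rot: [0.992, 0.123, -0.001, -0.002]
ft_force: [1.4, 7.9, 1.0]
grip_width: 0.0112
grip_force: 30.0
pos [ 0.4865 -0.0689  0.069 ] q6 0.9494059052825169 xaxis yaw 14.160445618078315
rows [ 0.0009  0.0039 -0.    ]
(0, 0, 0, 0) 0 [(np.float64(0.0), 0.58), (np.float64(0.0), 0.6), (np.float64(0.0), 0.62), (np.float64(0.0), 0.64), (np.float64(0.0), 0.66), (np.float64(0.0), 0.68)]
[-733.125  147.   ] [-279.9375  297.6875]
[-907.6875  119.75  ] [-335.3125  294.3125]
```

```bash
python3 -m handwheel '[[0.001,-0.005,-0.03,0],[0.003,-0.005,-0.061,0],[0.007,-0.005,-0.091,0],[0.012,-0.005,-0.121,0],[0.019,-0.005,-0.151,0],[0.027,-0.005,-0.18,0],[0.037,-0.005,-0.209,0],[0.048,-0.005,-0.238,0],[0.061,-0.005,-0.265,0],[0.075,-0.005,-0.292,0],[0.075,-0.005,-0.292,0],[0.075,-0.005,-0.292,0]]' 0 30
python3 - <<'E'
from go import *
o=robot.get_obs();p=Rm.T@(np.array(o['position'])-X0)*1000;print('meter TCP',p,'theta',np.arcsin((p[2]-69)/183))
c=cam('wrist')
Q=R.from_euler('z',14.35,degrees=True).as_matrix()@np.diag([1,-1,-1]);
for pos in ([.4867,-.0685,.2382],[.4882,-.0691,.2397]):
    T=np.eye(4);T[:3,:3]=Q;T[:3,3]=pos
    d=dict(T=T@np.array(c['hand_eye']),K=c['K'],frame=cv2.imread('pics/w4.png')[:,:,::-1].copy())
    m=red2(d);print(cv2.boundingRect(m),[ (round(iou(d,m,t),3),round(t,2)) for t in np.arange(.58,.7,.02)])
    for t in(.6,.65): print(rider_hull(d,t)[:,0].min(0)/16,rider_hull(d,t)[:,0].max(0)/16)
s=cam('scene');f=cv2.resize(s['frame'][110:330,220:480],(780,660)[:2]);f=cv2.resize(f,(700,590))
cv2.imwrite('pics/s5.png',f[:,:,::-1])
E
```

```text
time: 18.48
position: [0.507, -0.0636, 0.1567]
tool_rot: [0.992, 0.124, -0.001, -0.001]
ft_force: [-1.7, 2.5, -8.1]
grip_width: 0.0114
grip_force: 30.0
meter TCP [-82.033 -49.713 156.678] theta 0.49964563051693817
(59, 133, 58, 46) [(np.float64(0.611), np.float64(0.58)), (np.float64(0.67), np.float64(0.6)), (np.float64(0.705), np.float64(0.62)), (np.float64(0.678), np.float64(0.64)), (np.float64(0.601), np.float64(0.66)), (np.float64(0.49), np.float64(0.68))]
[ 60.375 134.25 ] [122.25  181.125]
[ 51.125 127.125] [116.6875 176.125 ]
(59, 133, 58, 46) [(np.float64(0.585), np.float64(0.58)), (np.float64(0.642), np.float64(0.6)), (np.float64(0.696), np.float64(0.62)), (np.float64(0.687), np.float64(0.64)), (np.float64(0.636), np.float64(0.66)), (np.float64(0.538), np.float64(0.68))]
[ 61.0625 136.3125] [122.375  182.6875]
[ 51.875 129.25 ] [116.875 177.75 ]
```

View pics/s5.png

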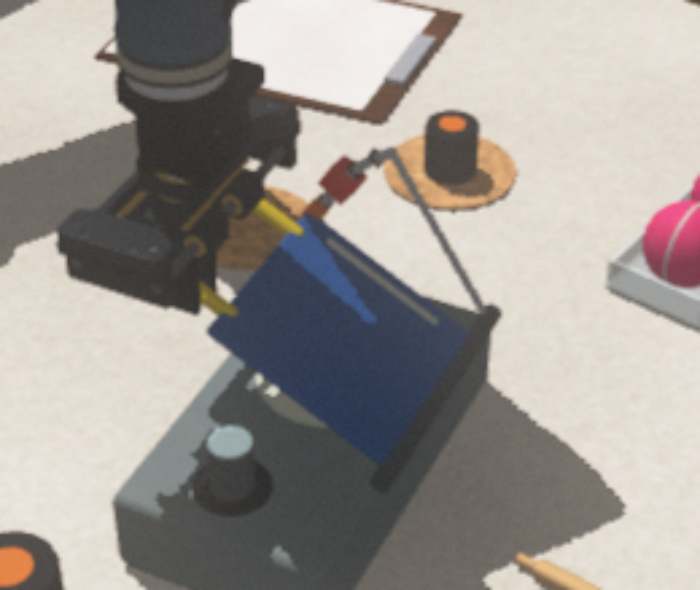

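The hood is rising and the handle is firmly held. In the crop the pointer is still below the rider (about (315,208) against (342,180)), and the cap stands on its pad. The refined rider angle is 0.625, so I'll raise the hood the rest of the way.

```bash
python3 -m handwheel '[[0.009,0,-0.016,0],[0.019,0,-0.032,0],[0.029,0,-0.05,0],[0.04,0,-0.065,0],[0.04,0,-0.065,0],[0.04,0,-0.065,0],[0.04,0,-0.065,0]]' 0 30
python3 - <<'E'
from go import *
o=robot.get_obs();p=Rm.T@(np.array(o['position'])-X0)*1000;print('meter TCP',p,'theta',np.arcsin((p[2]-69)/183),np.arccos((80-p[0])/183))
def orange(c,th): # pointer centre
    return proj(c,M(np.array([80,81,76])+R.from_euler('y',th).as_matrix()@[-150,0,0]))
s=cam('scene');t=cam('top')
for n,c in(('scene',s),('top',t)):
    f=cv2.cvtColor(c['frame'],cv2.COLOR_RGB2HSV)
    h=orange(c,.62);x,y=int(h[1]),int(h[0])
    m=cv2.inRange(f,(6,120,60),(17,255,255));k=np.zeros_like(m);k[y-12:y+12,x-12:x+12]=1;m*=k
    print(n,cv2.boundingRect(m),[np.round(orange(c,q),1) for q in(.55,.6,.65,.7)])
    r=red2(c);print('red',cv2.boundingRect(r),[np.round((rider_hull(c,q)[:,0].min(0)+rider_hull(c,q)[:,0].max(0))/32,1) for q in (.55,.6,.65,.7)])
f=cv2.hconcat([cv2.resize(s['frame'][150:220,310:380],(390,390),interpolation=cv2.INTER_CUBIC),cv2.resize(t['frame'][250:300,255:305],(390,390),interpolation=cv2.INTER_CUBIC)])
cv2.imwrite('pics/s6.png',f[:,:,::-1])
E
```

```text
time: 19.17
position: [0.5193, -0.0605, 0.1764]
tool_rot: [0.992, 0.124, -0.001, -0.001]
ft_force: [-2.9, 4.2, -6.5]
grip_width: 0.0112
grip_force: 30.0
meter TCP [-69.4376 -49.7434 176.4275] theta 0.6273919523039749 0.6153025256850964
scene (339, 179, 8, 7) [array([186.2, 340.2]), array([184.1, 342.1]), array([182.2, 344.1]), array([180.3, 346.2])]
red (339, 169, 16, 16) [array([344.5, 181.1]), array([346.3, 179. ]), array([348.3, 177.1]), array([350.5, 175.2])]
top (287, 270, 5, 5) [array([274.5, 288.5]), array([272.7, 288. ]), array([270.7, 287.5]), array([268.6, 287. ])]
red (275, 266, 12, 14) [array([280.8, 276.2]), array([280.3, 274.4]), array([279.8, 272.4]), array([279.2, 270.3])]
```

View pics/s6.png

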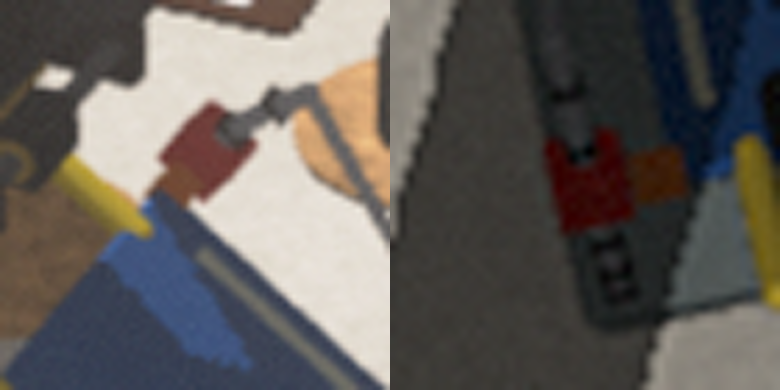

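In both views the pointer is now next to the rider: scene crop (175,185) beside (210,150), top crop (660,175) beside (592,183). The two views disagree by about 0.03 rad, so I'll measure it from the closer wrist camera.

Run:
```python
from go import *
def box(c,th,y0,y1,a0,a1,d):
    r=R.from_euler('y',th).as_matrix();P=[proj(c,M(np.array([80,0,76])+r@[-150+a,y,z]))[::-1] for a in(a0,a1) for y in(y0,y1) for z in(-d,d)]
    return np.array(P)
c=cam('wrist');s=cam('scene');t=cam('top');f0=c['frame']
for n,cc in(('w',c),('s',s),('t',t)):
    for q in(.58,.62,.66):
        A=box(cc,q,88,112,-12,12,10);B=box(cc,q,75,87,-6,6,4);print(n,q,'rider',np.r_[A.min(0),A.max(0)].round(1),'ptr',np.r_[B.min(0),B.max(0)].round(1))
cv2.imwrite('pics/w7.png',cv2.hconcat([cv2.resize(f0[0:300,0:200],(400,600)),cv2.resize(f0[100:250,0:100],(400,600),interpolation=cv2.INTER_CUBIC)])[:,:,::-1])
```

```text
w 0.58 rider [-11.1 206.7  74.8 260.2] ptr [ 51.1 221.4  88.6 247.1]
w 0.62 rider [-23.4 201.9  67.9 258.3] ptr [ 41.8 217.4  81.6 244.3]
w 0.66 rider [-36.4 196.4  60.6 255.7] ptr [ 32.  212.7  74.3 240.9]
s 0.58 rider [335.9 169.9 355.3 189.7] ptr [336.7 180.2 346.  189.7]
s 0.62 rider [337.3 168.3 356.8 188.1] ptr [338.2 178.6 347.5 188.1]
s 0.66 rider [338.9 166.7 358.5 186.6] ptr [339.8 177.  349.1 186.6]
t 0.58 rider [274.2 267.7 286.8 282.6] ptr [285.1 270.  291.3 276.9]
t 0.62 rider [273.8 266.2 286.4 281.1] ptr [284.7 268.4 290.9 275.4]
t 0.66 rider [273.4 264.6 286.  279.5] ptr [284.4 266.8 290.5 273.7]
```

View pics/w7.png

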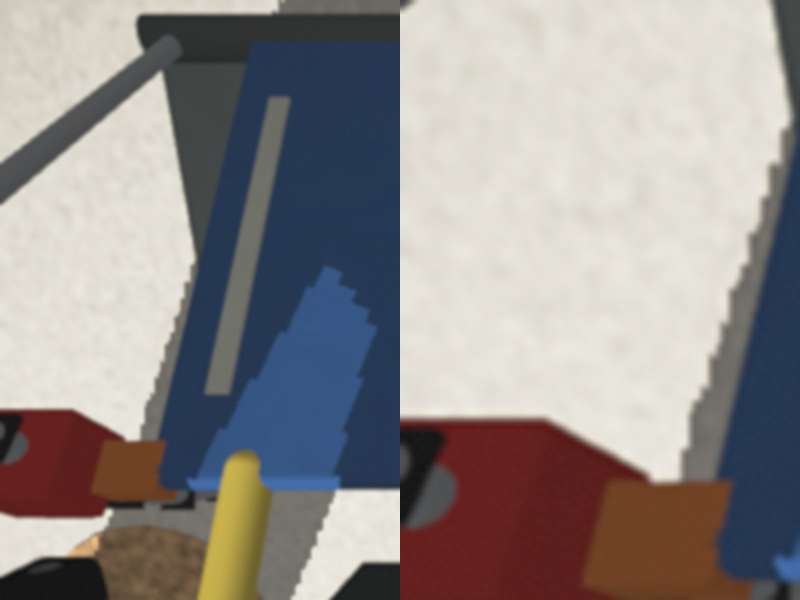

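Run:
```python
from go import *
c=cam('wrist')
for q in(.60,.64):
    r=R.from_euler('y',q).as_matrix()
    g=lambda a,y,d:np.array(proj(c,M(np.array([80,0,76])+r@[-150+a,y,d]))[::-1])*4+[400,-400]
    print(q,'rider',{(a,d):g(a,88,d).round().tolist() for a in(-12,12) for d in(-10,10)})
    print('  ptr',{(a,y,d):g(a,y,d).round().tolist() for a in(-6,6) for y in(75,87) for d in(-4,4)})
    print('  plate front corner',[g(-5,75,d).round().tolist() for d in (-4,4)])
```

```text
0.6 rider {(-12, -10): [646.0, 637.0], (-12, 10): [528.0, 601.0], (12, -10): [685.0, 471.0], (12, 10): [576.0, 418.0]}
  ptr {(-6, 75, -4): [722.0, 583.0], (-6, 75, 4): [680.0, 567.0], (-6, 87, -4): [632.0, 583.0], (-6, 87, 4): [586.0, 567.0], (6, 75, -4): [741.0, 498.0], (6, 75, 4): [700.0, 478.0], (6, 87, -4): [652.0, 498.0], (6, 87, 4): [608.0, 478.0]}
  plate front corner [[723.0, 576.0], [682.0, 559.0]]
0.64 rider {(-12, -10): [610.0, 628.0], (-12, 10): [485.0, 583.0], (12, -10): [657.0, 459.0], (12, 10): [543.0, 397.0]}
  ptr {(-6, 75, -4): [689.0, 571.0], (-6, 75, 4): [645.0, 551.0], (-6, 87, -4): [596.0, 571.0], (-6, 87, 4): [548.0, 551.0], (6, 75, -4): [712.0, 484.0], (6, 75, 4): [670.0, 461.0], (6, 87, -4): [621.0, 484.0], (6, 87, 4): [575.0, 461.0]}
  plate front corner [[691.0, 563.0], [647.0, 543.0]]
```

Run:
```python
from go import *
c=cam('wrist');np.save('w8.npy',c['frame']);f=cv2.cvtColor(c['frame'],cv2.COLOR_RGB2HSV)
o=cv2.inRange(f,(7,120,40),(17,255,255));r=cv2.inRange(f,(0,120,40),(4,255,255))|cv2.inRange(f,(174,120,40),(180,255,255));b=cv2.inRange(f,(105,100,30),(125,255,255))
for row in range(203,262,4):
    g=lambda m,l=130:(lambda x:(int(x.min()),int(x.max())) if len(x) else None)(np.where(m[row,:l])[0])
    print(row,'red',g(r),'or',g(o,100),'blue',g(b))
for row in (25,60,100,140,180): print(row,'blue',np.where(b[row,:300])[0][[0]])
P=lambda q,a,y,d:np.round(proj(c,M(np.array([80,0,76])+R.from_euler('y',q).as_matrix()@[a,y,d]))[::-1],1)
for q in(.55,.6,.65): print(q,'plate left edge',[P(q,a,75,4).tolist() for a in(-5,-50,-100,-155)],'front right',P(q,-155,-75,4))
```

```text
203 red None or None blue (83, 129)
207 red (0, 39) or None blue (83, 129)
211 red (10, 46) or None blue (82, 129)
215 red (9, 53) or None blue (81, 129)
219 red (14, 60) or None blue (81, 129)
223 red (14, 49) or (51, 79) blue (82, 129)
227 red (12, 49) or (50, 78) blue (81, 129)
231 red (0, 47) or (49, 77) blue (82, 111)
235 red (0, 46) or (48, 76) blue (80, 110)
239 red (0, 45) or (47, 78) blue (81, 109)
243 red (0, 44) or (46, 80) blue (83, 108)
247 red (0, 45) or (48, 86) blue None
251 red (0, 54) or None blue None
255 red (1, 50) or None blue None
259 red None or None blue None
25 blue [125]
60 blue [117]
100 blue [107]
140 blue [98]
180 blue [89]
0.55 plate left edge [[122.2, 16.8], [111.3, 76.1], [97.7, 150.2], [80.5, 243.9]] front right [362.6 244. ]
0.6 plate left edge [[122.0, 16.2], [109.0, 72.8], [92.2, 145.3], [70.4, 239.8]] front right [364.6 239.9]
0.65 plate left edge [[121.9, 15.7], [106.6, 69.4], [86.5, 139.8], [59.6, 234.6]] front right [366.7 234.7]
```

```bash
cat > fit.py <<'E'
from go import *
def fit(c,f,pr=(.003,.008)):
    h=cv2.cvtColor(f,cv2.COLOR_RGB2HSV)
    b=cv2.inRange(h,(105,100,30),(125,255,255));r=cv2.inRange(h,(0,120,40),(4,255,255))|cv2.inRange(h,(174,120,40),(180,255,255))
    T0=c['T'].copy()
    rows=[25,60,100,140,180,205]; bl=np.array([[np.where(b[y,:300])[0][0]-.5,y] for y in rows])
    cols=[140,150,160,200,220]; fr=np.array([[x,np.where(b[:280,x])[0][-1]+.5] for x in cols])
    top=[(x,np.where(r[190:262,x])[0][0]+189.5) for x in (42,46,50,54)]  # a=+12 edge of inner face
    bot=np.where(r[190:262,15])[0][-1]+190.5
    left=[(x,np.where(r[190:262,x])[0][0]+189.5) for x in (4,10,20,26)]
    print('top',top,'flat',left,'bot',bot,'front',fr[:,1])
    P=lambda C,q,a,y,d:np.array(proj(C,M(np.array([80,0,76])+R.from_euler('y',q).as_matrix()@[a,y,d]))[::-1])
    def ln(p,A,B):
        n=np.array([-(B-A)[1],(B-A)[0]]);return (np.array(p)-A)@n/np.linalg.norm(n)
    def res(v):
        C=dict(c);T=T0.copy();T[:3,3]+=v[2:5];T[:3,:3]=R.from_rotvec(v[5:8]).as_matrix()@T[:3,:3];C['T']=T
        qh,qr=v[:2]
        e=list(ln(bl,P(C,qh,-5,75,4),P(C,qh,-155,75,4)))+list(ln(fr,P(C,qh,-155,75,4),P(C,qh,-155,-75,4)))
        e+=[ln(p,P(C,qr,-138,88,10),P(C,qr,-138,88,-10)) for p in top]
        e+=[ln(p,P(C,qr,-138,112,10),P(C,qr,-138,88,10)) for p in left]
        return np.r_[e,v[2:5]/pr[0],v[5:8]/pr[1]]
    s=least_squares(res,np.r_[.6,.63,np.zeros(6)]);cov=np.linalg.inv(s.jac.T@s.jac)
    print('hood',s.x[0],'rider',s.x[1],'diff',s.x[1]-s.x[0],'sd',np.sqrt(cov[0,0]+cov[1,1]-2*cov[0,1]),'t',s.x[2:5]*1000,'rot',s.x[5:]*1000);print(res(s.x)[:-6].round(1))
E
python3 - <<'E'
from fit import *
c=cam('wrist')
fit(c,c['frame'])
fit(c,c['frame'],(.006,.02))
E
```

```text
top [(42, np.float64(208.5)), (46, np.float64(210.5)), (50, np.float64(212.5)), (54, np.float64(215.5))] flat [(4, np.float64(205.5)), (10, np.float64(205.5)), (20, np.float64(205.5)), (26, np.float64(205.5))] bot 257.5 front [244.5 244.5 244.5 242.5 242.5]
hood 0.6264398481556129 rider 0.668793168512062 diff 0.04235332035644912 sd 0.006600224842486128 t [1.7885 1.4518 2.0219] rot [ -0.5271  -5.0984 -17.8221]
[-0.  -0.3  0.3 -0.2 -0.6 -0.5 -0.2 -0.   0.2 -1.1 -0.8  0.7  0.4  0.2
  0.8 -0.2 -0.1  0.1  0.2]
top [(42, np.float64(208.5)), (46, np.float64(210.5)), (50, np.float64(212.5)), (54, np.float64(215.5))] flat [(4, np.float64(205.5)), (10, np.float64(205.5)), (20, np.float64(205.5)), (26, np.float64(205.5))] bot 257.5 front [244.5 244.5 244.5 242.5 242.5]
hood 0.632103320499841 rider 0.6795082995179956 diff 0.04740497901815466 sd 0.00839518160766845 t [1.1334 1.4954 2.1456] rot [ -0.4904  -6.1632 -26.2563]
[-0.1 -0.2  0.4  0.  -0.3 -0.1 -0.1  0.1  0.4 -0.6 -0.1  0.3  0.  -0.2
  0.4 -0.3 -0.1  0.1  0.3]
```

The closer wrist fit says the hood is about 0.04 rad short, and the top view says 0.03. I'll raise it by 0.03 and measure again.

```bash
python3 -m handwheel '[[0.004,0,-0.005,0],[0.008,0,-0.01,0],[0.011,0,-0.015,0],[0.011,0,-0.015,0],[0.011,0,-0.015,0],[0.011,0,-0.015,0]]' 0 30
python3 - <<'E'
from fit import *
import fit as F
c=cam('wrist')
try: fit(c,c['frame'])
except Exception as e: print(e)
t=cam('top');s=cam('scene')
for n,c in(('s',s),('t',t)):
    f=cv2.cvtColor(c['frame'],cv2.COLOR_RGB2HSV)
    o=cv2.inRange(f,(6,110,50),(17,255,255))
    r=red2(c,30);x,y,w,h=cv2.boundingRect(r);k=np.zeros_like(o);k[y-4:y+h+6,x-4:x+w+8]=1;o*=k
    nn,l,st,ce=cv2.connectedComponentsWithStats(o);print(n,'red',(x,y,w,h),np.argwhere(r).mean(0)[::-1],'or',[(a.tolist(),b.round(1).tolist()) for a,b in zip(st[1:],ce[1:])])
E
```

```text
time: 20.07
position: [0.5224, -0.0597, 0.1807]
tool_rot: [0.992, 0.124, -0.001, -0.001]
ft_force: [-3.8, 3.8, -8.1]
grip_width: 0.0112
grip_force: 30.0
index 0 is out of bounds for axis 0 with size 0
s red (339, 169, 14, 16) [346.2135 176.3034] or [([339, 178, 9, 7, 37], [343.1, 181.1])]
t red (275, 266, 12, 14) [280.3113 273.1132] or [([286, 268, 6, 7, 35], [288.5, 270.9])]
```

```bash
python3 - <<'E'
import re
s=open('fit.py').read()
s=s.replace("for x in (42,46,50,54)]","for x in TOP]").replace("(4,10,20,26)","LEFT").replace("cols=[140,150,160,200,220]","cols=[138,142,146,150,155,160]").replace("from go import *","from go import *\nTOP=(36,40,44,48);LEFT=(4,10,16,20)")
open('fit.py','w').write(s)
E
python3 - <<'E'
import fit;from fit import *
c=cam('wrist');h=cv2.cvtColor(c['frame'],cv2.COLOR_RGB2HSV)
r=cv2.inRange(h,(0,120,40),(4,255,255))|cv2.inRange(h,(174,120,40),(180,255,255));o=cv2.inRange(h,(7,120,40),(17,255,255))
b=cv2.inRange(h,(105,100,30),(125,255,255))
print('redtop',[(x,(np.where(r[190:262,x])[0]+190)[:1].tolist()) for x in range(0,70,4)])
print('or',cv2.boundingRect(o[195:262,:85]))
print('bluebot',[(x,(np.where(b[:280,x])[0])[-1:].tolist()) for x in range(80,300,10)])
print('blueleft',[(y,(np.where(b[y,:300])[0])[:1].tolist()) for y in (25,60,100,140,180,205)])
try: fit.fit(c,c['frame'])
except Exception as e: print(e)
E
```

```text
redtop [(0, [235]), (4, [210]), (8, [210]), (12, [210]), (16, [210]), (20, [210]), (24, [210]), (28, [210]), (32, [210]), (36, [210]), (40, [210]), (44, [210]), (48, [212]), (52, [214]), (56, [217]), (60, [219]), (64, []), (68, [])]
or (47, 26, 38, 31)
bluebot [(80, [236]), (90, [244]), (100, [246]), (110, [242]), (120, [225]), (130, [227]), (140, [245]), (150, [245]), (160, [245]), (170, [244]), (180, [243]), (190, [243]), (200, [243]), (210, [243]), (220, [243]), (230, [243]), (240, [243]), (250, [243]), (260, [243]), (270, [243]), (280, [243]), (290, [243])]
blueleft [(25, []), (60, [122]), (100, [112]), (140, [102]), (180, [92]), (205, [85])]
'function' object has no attribute 'fit'
```

```bash
sed -i 's/TOP=.*/TOP=(50,53,56,59);LEFT=(8,16,24,32)/; s/cols=\[[^]]*\]/cols=[175,195,215,235,255,275]/; s/rows=\[25,/rows=[/' fit.py
python3 - <<'E'
from fit import *
c=cam('wrist');fit(c,c['frame']);fit(c,c['frame'],(.002,.005))
import fit as F
F.TOP=(42,46,50,54);F.LEFT=(4,10,20,26);
try: fit(c,np.load('w8.npy'))
except Exception as e: print(e)
E
```

```text
top [(50, np.float64(212.5)), (53, np.float64(214.5)), (56, np.float64(216.5)), (59, np.float64(217.5))] flat [(8, np.float64(209.5)), (16, np.float64(209.5)), (24, np.float64(209.5)), (32, np.float64(209.5))] bot 259.5 front [243.5 243.5 243.5 244.5 243.5 243.5]
hood 0.6539883200967338 rider 0.6709573078311801 diff 0.016968987734446328 sd 0.007146885550691545 t [1.9995 1.4579 2.0019] rot [ -0.3559  -5.4541 -15.2759]
[ 0.3 -0.1 -0.4 -0.8 -0.3 -1.3 -1.  -0.7  0.6 -0.1  0.2  0.4  0.7  0.9
  0.3 -0.2 -0.1  0.   0.2]
top [(50, np.float64(212.5)), (53, np.float64(214.5)), (56, np.float64(216.5)), (59, np.float64(217.5))] flat [(8, np.float64(209.5)), (16, np.float64(209.5)), (24, np.float64(209.5)), (32, np.float64(209.5))] bot 259.5 front [243.5 243.5 243.5 244.5 243.5 243.5]
hood 0.6517047027880154 rider 0.6638845031746735 diff 0.012179800386658113 sd 0.006601539364979053 t [2.068  1.5926 1.4426] rot [  0.2308  -4.5751 -11.5266]
[ 0.2 -0.2 -0.6 -1.  -0.6 -1.2 -1.  -0.8  0.4 -0.4 -0.2  0.7  1.   1.3
  0.7 -0.2 -0.1  0.   0.1]
top [(42, np.float64(208.5)), (46, np.float64(210.5)), (50, np.float64(212.5)), (54, np.float64(215.5))] flat [(4, np.float64(205.5)), (10, np.float64(205.5)), (20, np.float64(205.5)), (26, np.float64(205.5))] bot 257.5 front [242.5 242.5 242.5 243.5 243.5 242.5]
hood 0.6295165997395117 rider 0.6731402753867982 diff 0.04362367564728653 sd 0.007162091798415241 t [ 0.9875 -0.4991  1.2697] rot [ -3.7302  -3.1681 -14.1086]
[-0.1  0.3 -0.2 -0.7 -0.6 -1.4 -1.1 -0.9  0.4  0.7  0.   0.8  0.5  0.3
  0.9 -0.2 -0.1  0.1  0.1]
```

The hood now matches the rider within about 0.01 rad across all three views (wrist +0.015, top 0, scene -0.01). One last tiny nudge, a short settle, then I'll hand in while holding.

```bash
python3 -m handwheel '[[0.002,0,-0.003,0],[0.002,0,-0.003,0],[0.002,0,-0.003,0],[0.002,0,-0.003,0],[0.002,0,-0.003,0],[0.002,0,-0.003,0]]' 0 30
python3 -c "
from rig import job
print(job.hand_in())"
```

```text
time: 20.82
position: [0.523, -0.0596, 0.1816]
tool_rot: [0.992, 0.124, -0.001, -0.001]
ft_force: [-4.4, 3.0, -7.4]
grip_width: 0.0116
grip_force: 30.0
the job is handed in; nothing more can be done
None
```

I handed the job in at about 21 s: the cap stands open side down in the middle of the left pad, and the hood is held with its pointer level with the rider to about 0.01 rad by my camera fits; I held it by the yellow bar's right end stem, because gripping the bar's middle would have hit the hood.

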